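# Set the sizing gauge to its flagged stop

### The arm

A 6-joint arm with a two-finger parallel gripper is mounted at the origin on a cart in front of the work surface, level with it; the furniture and walls round the work are solid. World frame = base frame: x ahead of the robot, y to its left, z up, the work surface at z = 0. Lengths are in m, angles in rad, forces in N, time in s.
With the tool pointing down it reaches from about 0.35 to 0.975 m from the base axis. Payload 4.9 kg.
Tool frame: the origin (TCP) lies on the front face of the gripper's body, between the roots of the fingers; the fingertips stand ctrl.finger_overhang ahead of it and the grasp point (between the pads) lies 54 mm ahead of it (ctrl.finger_overhang is the distance from the TCP to the fingertips, in m); z points along the fingers, y is the line along which they close (so a half turn about z gives the same grasp; the last joint's range is limited). The gripper opens to 85 mm and grips with 20 to 120 N. Pads are 22 mm wide; open, the fingers measure 114 mm over their backs; the gripper's body (76 mm by 85 mm) begins 54 mm behind the grasp point. The pads swing forward as they close: fully open they stand 13 mm farther back than shut.
Start: joints at [1.072, 0.053, 1.613, -0, 1.476, -0.119], TCP at [0.232, 0.58, 0.304] pointing down, gripper open.
Joint ranges: [-3.01, 3.01], [-1.01, 2.22], [0.06, 2.58], [-1.02, 4.17], [0.09, 2.62], [-3.14, 3.14]. Speed limits (rad/s): [2.57, 2.57, 3.14, 3.14, 3.14, 3.14].

### API

Orientations are given as a rotation vector (axis times angle).
In Python, from station import ctrl, vision gives the robot as it stands. The module is installed in compiled form; this text tells all that it offers.
- The arm moves only by the tool drive_tool, never from a script. Its argument "rows" is a list of rows, each a list of 2 entries, a list of its own where there are three numbers: the shift along the tool's x, y, z in m, then the turn about the tool's z in rad. A call has 1 to 10 rows; each row shifts and turns the commanded pose from where the row before left it, along the tool's axes as they then stand; what a row does not reach is not made up. A row lasts 1/10 s, in which the tool goes at most 50 mm and 8.59 degrees, less where a joint would pass 70% of its speed; a pose out of reach is approached as far as the arm can. A call with a gripper value outside its range is refused whole. "jaw" is the closure, from 0 (fully open) to 1 (shut), set as the call begins (left out, the last holds). The fingers move at their own pace and stop on an object; "grip_force" is the grip in N (left out, the last holds). Time passes only in rows, so rows that do not move let the fingers close. It gives the time, the measured TCP pose, the force, the opening and the grip force at its end, in the units of the state.
- ctrl.get_obs(): the state, without advancing time (a new reading comes with each control period).
- vision.get_image(name): name is "scene" or "top"; returns a dict with "image" (420x560x3 uint8, blue, green, red), "vertical_fov" (degrees; the focal length in pixels is half the picture's height over the tangent of half this angle, whatever the lens; pixels are square), "cx", "cy" (the principal point, pixels), "R" (3x3) and "t" (3): a world point X has camera coordinates R X + t. Camera axes: x right, y down, z forward; pixel columns grow to the right and rows downward; lengths in m; the calibration is good to about 2 mm. A picture is of the moment at which its call begins. There is no depth.
- ctrl.finish_job(): hands the job in; it is judged then, once.
The state is a dict: "t": time; "q": joint angles; "dq": joint speeds; "effort": joint torques, N m; "tool_pos": TCP position; "tool_rot": TCP orientation; "contact_force": force on the tool from outside, world axes, zero at the start; "wrist_torque": the same for the moment, N m; "opening": finger opening in m; "grip_force": force on a finger pad.
Only numpy, scipy, OpenCV 4.12 (cv2) and the standard library are available. Lean on these libraries where they do the work, as an engineer would, in place of code of your own. Each camera call takes 0.05 s, during which the arm holds its last target. There are 200 camera calls.

### The job

Set the sizing gauge for the next batch: with a fingertip press down the pad in the middle of the slide to free its friction lock and, keeping it pressed, push the slide along the rail until it rests against the stop that carries the round flag. Then let the pad spring up so that the slide is locked there, and move clear. Do not force the slide along with its lock on, pick nothing up, and leave the glue stick, stamp and staple carton where they stand.

Things in the scene. Friction and masses are not known exactly. Their poses are not given: they have to be found in the camera images.
- gauge: Fixed aluminium gauge bed lying on the table, 125 x 420 x 8 mm, with a slotted steel rail 56 mm wide along its y axis (rail top 28 mm over the table) and scale lines on the side toward the robot. Origin: on the table under the rail's centre line, half-way along; x across the rail (the bed reaches from -87.5 to +37.5 mm), y along the rail, z up.
- slide_mid (a point): Centre of the slide's body, 37 mm over the table, on the rail. The slide is a grey plastic carriage astride the rail, 110 mm long along the rail and 60 mm wide, with a raised shoulder (22 mm long, top 58 mm over the table) at each end; between the shoulders lies an open well 66 mm long in which the pad sits. A low jaw, 8 mm thick, sticks out over the bed toward the robot. Axes as the gauge's.
- pad_top (a point): Centre of the top of the black grooved pad in the slide's middle, 44 x 60 mm (60 along the rail), 47 mm over the table when up. It goes down 7 mm on a spring: the force rises to about 10 N over 3 mm, then stays at 10 to 11 N. A fingertip in the well can push on the inner face of either shoulder, 33 mm from the pad's centre along the rail and 11 mm higher than the raised pad.
- pad (a joint): How far the pad is pressed down: 0 up (friction lock on: 23 to 36 N to shift the slide), 0.007 m fully down. From about 0.003 m on the slide is free, 0.004 to 0.006 m is a good depth to push at; it springs up by itself and locks the slide again.
- slide (a joint): Position of the slide along the rail: metres along the gauge's +y, 0 at the middle of the rail. Once freed it runs with about 1 N of friction.
- flagged_stop_mid (a point): Centre of the stop that carries an upright round flag (a 30 mm disc on a pin, top 94 mm over the table): a dark steel block astride the rail, fixed, 20 mm long along the rail, 65 mm wide, 37 mm over the table. It may be on either side of the slide. When the slide rests against it the two centres are 65 mm apart.
- plain_stop_mid (a point): Centre of the other stop, the same block without a flag (top 46 mm over the table), on the other side of the slide; fixed.
- staple_carton: Bystander: small closed carton, 39 x 63 x 34 mm, standing loose behind the gauge; origin at the middle of its underside.
- stamp: Bystander: wooden hand stamp, 28 x 55 x 82 mm, standing loose behind the gauge; origin at the middle of its underside.
- glue: Bystander: glue stick standing loose past the gauge's left end, 26 mm thick, 92 mm tall; origin at the middle of its underside.

How it is judged:
By the outcome, as a careful person would: the job done as asked, in the order asked, and still so for the second after the job is handed in, with the robot touching nothing.
It also fails if it takes over 35 s, if anything falls off the work surface, if the arm or the gripper's body presses on something with over 40 N, if the wrist force passes 120 N, or if a joint passes its speed limit or range.

## Working session

There is one attempt and no reset: what is moved stays moved. The work goes in short steps, Python scripts to look and compute and a tool call to move; the robot and the scene stay as the last step left them, time stands still between calls to the robot, and variables do not carry over. Pictures are saved under pics/ and viewed, at most 10 in all, crops included, and the job is handed in when it is done.

Besides the shell and the picture viewer there is one more tool, called by a JSON object that holds its "method" and its "body", one argument or row to a line. drive_tool: Moves the arm, as the interface text tells. Its arguments: {"type":"object","properties":{"rows":{"type":"array","items":{"type":"array"}},"jaw":{"type":"number"},"grip_force":{"type":"number"}},"required":["rows"]}

```bash
mkdir -p pics; python3 - <<'E'
from station import ctrl, vision
import cv2,pickle
d={}
for n in("scene","top"):
    d[n]=vision.get_image(n); cv2.imwrite(f"pics/{n}0.png",d[n]["image"])
    print(n,d[n]["vertical_fov"],d[n]["cx"],d[n]["cy"],d[n]["R"],d[n]["t"])
pickle.dump(d,open("d0.pkl","wb"))
print(ctrl.get_obs(),ctrl.finger_overhang)
E
```

```text
scene 57.46656933166164 278.62694127842275 207.9019608105102 [[ 0.75099658 -0.66014451 -0.01460662]
 [-0.48804602 -0.54004133 -0.68568684]
 [ 0.44476423  0.52207718 -0.7277501 ]] [-0.32569198  0.44391321  0.54836498]
top 42.112169636711585 282.1114564261576 213.29450902293314 [[ 0.0179166  -0.99977944 -0.01095784]
 [-0.99186842 -0.01639157 -0.12620756]
 [ 0.12600011  0.01312995 -0.99194333]] [0.18434754 0.63319103 1.24557145]
{'t': 0.1, 'q': array([ 1.07199467e+00,  5.33412971e-02,  1.61418589e+00, -1.14045203e-06,
        1.47600778e+00, -1.18972659e-01]), 'dq': array([ 0.00184758, -0.00100545, -0.00405282,  0.00038426,  0.00073362,
       -0.00027792]), 'effort': array([ 6.52021972e-04, -3.94900596e+01, -3.71363819e+01, -1.15620769e-04,
        3.88017899e-03, -2.43247274e-05]), 'tool_pos': array([0.23149872, 0.58007358, 0.3027371 ]), 'tool_rot': array([-5.92942254e-01, -3.08452794e+00,  2.90658011e-03]), 'contact_force': array([0.14001215, 0.5524599 , 0.65835036]), 'wrist_torque': array([-0.06558594, -0.00902653,  0.05307376]), 'grip_force': 0.0, 'opening': 0.08531579972100463} 0.0726
```

View pics/scene0.png

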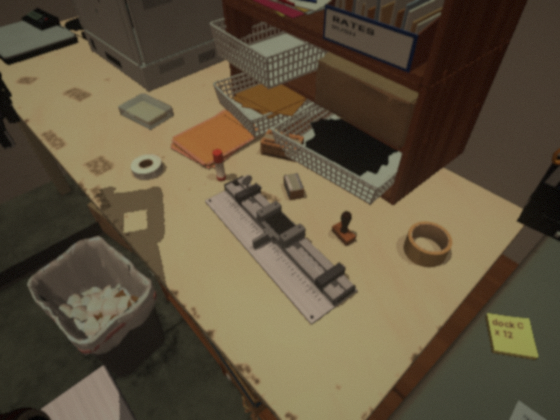

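View pics/top0.png

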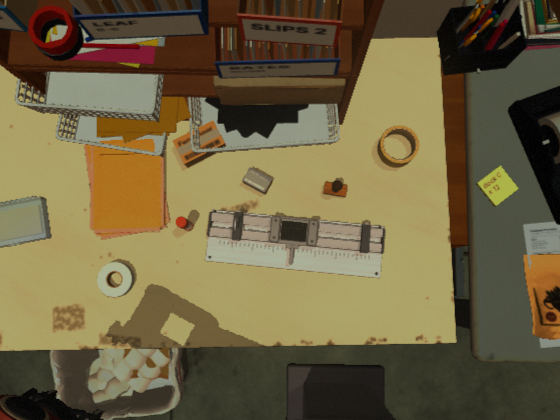

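The scene view shows the gauge at about (280,240). In the top view its pad is near (294,231) and its stops near (237,225) and (366,236). I'll enlarge both to find the flag.

```bash
python3 - <<'E'
import cv2,pickle,numpy as np
d=pickle.load(open("d0.pkl","rb"))
a=d["top"]["image"][195:285,195:395]; b=d["scene"]["image"][140:325,195:365]
cv2.imwrite("pics/topc.png",cv2.resize(a,None,fx=4,fy=4,interpolation=2))
cv2.imwrite("pics/scec.png",cv2.resize(b,None,fx=3.2,fy=3.2,interpolation=2))
E
```

```text
(no output)
```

View pics/topc.png

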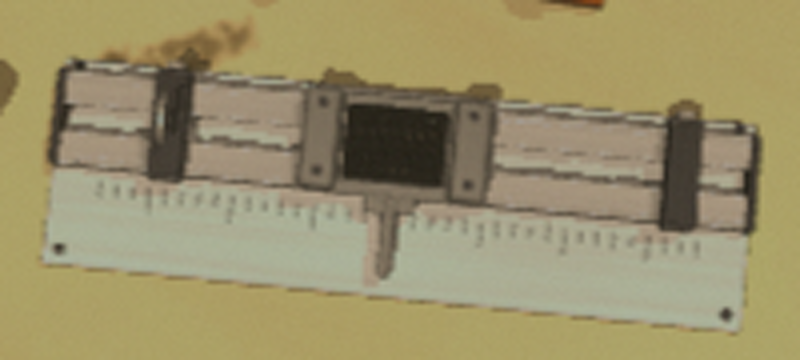

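View pics/scec.png

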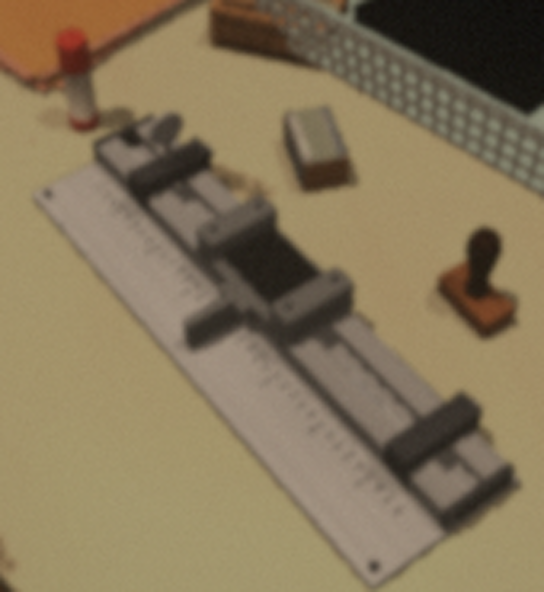

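The round flag is on the left stop (+y), at scene crop (165,128). In the top crop the pad is centred near (396,146), and the bed screws are at (59,248) and (726,314). The slide therefore goes +y along the rail.

```bash
cat > h.py <<'E'
import numpy as np, cv2
def ray(v,p):
    f=v["image"].shape[0]/2/np.tan(np.radians(v["vertical_fov"]/2))
    R,t=np.array(v["R"]),np.array(v["t"])
    d=R.T@np.array([(p[0]-v["cx"])/f,(p[1]-v["cy"])/f,1.]); return -R.T@t,d/np.linalg.norm(d)
def plane(v,p,z):
    c,d=ray(v,p); return c+d*(z-c[2])/d[2]
def tri(v1,p1,v2,p2):
    c1,d1=ray(v1,p1);c2,d2=ray(v2,p2)
    s=np.linalg.lstsq(np.c_[d1,-d2],c2-c1,rcond=None)[0]
    a,b=c1+s[0]*d1,c2+s[1]*d2; return (a+b)/2,np.linalg.norm(a-b)
E
python3 - <<'E'
import pickle
from h import *
d=pickle.load(open("d0.pkl","rb"));T,S=d["top"],d["scene"]
np.set_printoptions(precision=4,suppress=True)
tc=lambda u,v:(195+(u+.5)/4-.5,195+(v+.5)/4-.5)
sc=lambda u,v:(195+(u+.5)/3.2-.5,140+(v+.5)/3.2-.5)
h1,h2=plane(T,tc(59,248),.008),plane(T,tc(726,314),.008)
e=(h1-h2)[:2];print("holes",h1,h2,np.linalg.norm(e),"gauge yaw",np.arctan2(-e[0],e[1]))
g=cv2.cvtColor(T["image"],cv2.COLOR_BGR2GRAY)[215:250,278:312]
m=(g<50).astype(np.uint8);n,l,st,ce=cv2.connectedComponentsWithStats(m)
k=1+np.argmax(st[1:,4]);c=ce[k]+[278,215];print("pad blob",st[k],c,plane(T,c,.047), cv2.minAreaRect(np.argwhere(l==k)[:,::-1].astype(np.float32)))
for n,a,b in [("hole L",(59,248),(48,194)),("hole R",(726,314),(374,566))]:
    print(n,tri(T,tc(*a),S,sc(*b)))
print("pad tri",tri(T,c,S,sc(271,269)))
for n,a in [("padhand",(396,146)),("shL outer",(304,137)),("shR outer",(491,150)),("Lstop",(169,124)),("Lstop R edge",(187,125)),("Rstop",(682,174))]:
    print(n,plane(T,tc(*a),.058 if n[:2]=="sh" else .046))
E
```

```text
holes [0.5265 0.3683 0.008 ] [ 0.4942 -0.0309  0.008 ] 0.40046565013264573 gauge yaw -0.08071538307983124
pad blob [  3   6  26  20 448] [293.2522 230.7165] [0.5886 0.1684 0.047 ] ((15.277227401733398, 15.727724075317383), (24.776426315307617, 18.109676361083984), 5.710593223571777)
hole L (array([0.5261, 0.368 , 0.0113]), np.float64(0.0005721144304755192))
hole R (array([ 0.4936, -0.0298,  0.0122]), np.float64(0.0012564906016902097))
pad tri (array([0.5875, 0.1692, 0.0441]), np.float64(0.0031407713113614246))
padhand [0.5877 0.1675 0.046 ]
shL outer [0.5909 0.221  0.058 ]
shR outer [0.5852 0.1126 0.058 ]
Lstop [0.5984 0.3007 0.046 ]
Lstop R edge [0.598  0.2901 0.046 ]
Rstop [0.5741 0.0005 0.046 ]
```

{"method": "drive_tool", "body": {
  "rows": [
    [[0, 0, 0], -0.149],
    [[0, 0, 0], -0.149],
    [[-0.0323, -0.0312, 0], 0],
    [[-0.0323, -0.0312, 0], 0],
    [[-0.0323, -0.0312, 0], 0],
    [[-0.0323, -0.0312, 0], 0],
    [[-0.0323, -0.0312, 0], 0],
    [[-0.0323, -0.0312, 0], 0],
    [[-0.0323, -0.0312, 0], 0],
    [[-0.0323, -0.0312, 0], 0]
  ],
  "jaw": 1
}}

```text
t: 1.1
tool_pos: [0.4695, 0.3089, 0.3034]
tool_rot: [-0.128, -3.138, 0.0]
contact_force: [0.9, -0.9, 0.6]
opening: 0.0003
grip_force: 0.0
```

{"method": "drive_tool", "body": {
  "rows": [
    [[-0.0323, -0.0312, 0], 0],
    [[-0.0323, -0.0312, 0], 0],
    [[-0.0323, -0.0312, 0], 0],
    [[-0.0323, -0.0312, 0], 0],
    [[0, 0, 0.03], 0],
    [[0, 0, 0.03], 0],
    [[0, 0, 0.03], 0],
    [[0, 0, 0.02], 0],
    [[0, 0, 0], 0],
    [[0, 0, 0], 0]
  ]
}}

```text
t: 2.1
tool_pos: [0.5873, 0.1756, 0.1937]
tool_rot: [-0.128, -3.138, 0.0]
contact_force: [-0.3, 0.0, 0.5]
opening: 0.0005
grip_force: 0.0
```

```bash
python3 - <<'E'
from station import vision
import cv2,numpy as np
b=vision.get_image("scene")["image"][140:325,195:365];a=vision.get_image("top")["image"][185:285,195:330]
b=cv2.resize(b,None,fx=2.4,fy=2.4,interpolation=2);a=cv2.resize(a,None,fx=2.8,fy=2.8,interpolation=2)
o=np.zeros((max(a.shape[0],b.shape[0]),a.shape[1]+b.shape[1],3),np.uint8);o[:b.shape[0],:b.shape[1]]=b;o[:a.shape[0],b.shape[1]:]=a
cv2.imwrite("pics/both1.png",o);print(o.shape)
E
```

```text
(444, 786, 3)
```

View pics/both1.png

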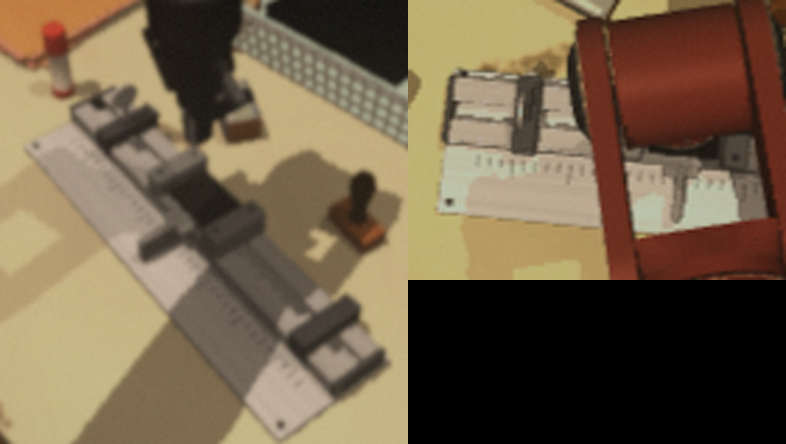

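{"method": "drive_tool", "body": {
  "rows": [
    [[0, 0, 0.02], 0],
    [[0, 0, 0.02], 0],
    [[0, 0, 0.015], 0],
    [[0, 0, 0.01], 0],
    [[0, 0, 0], 0],
    [[0, 0, 0], 0]
  ]
}}

```text
t: 2.8
tool_pos: [0.5879, 0.1757, 0.1296]
tool_rot: [0.128, 3.138, 0.0]
contact_force: [1.2, 0.4, -0.4]
opening: -0.0001
grip_force: 0.0
```

The scene view shows the closed fingertips at (197,138), above the slide and clear of it. There is no contact force at tip height 57 mm, so I'll go on down.

{"method": "drive_tool", "body": {
  "rows": [
    [[0, 0, 0.005], 0],
    [[0, 0, 0.003], 0],
    [[0, 0, 0], 0],
    [[0, 0, 0], 0]
  ]
}}

```text
t: 3.2
tool_pos: [0.5874, 0.1756, 0.1209]
tool_rot: [-0.128, -3.139, -0.0]
contact_force: [-0.8, -0.5, -0.0]
opening: -0.0001
grip_force: 0.0
```

```bash
python3 - <<'E'
from station import vision
import cv2
b=vision.get_image("scene")["image"][170:270,220:340]
cv2.imwrite("pics/c2.png",cv2.resize(b,None,fx=5,fy=5,interpolation=2))
E
```

```text
(no output)
```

View pics/c2.png

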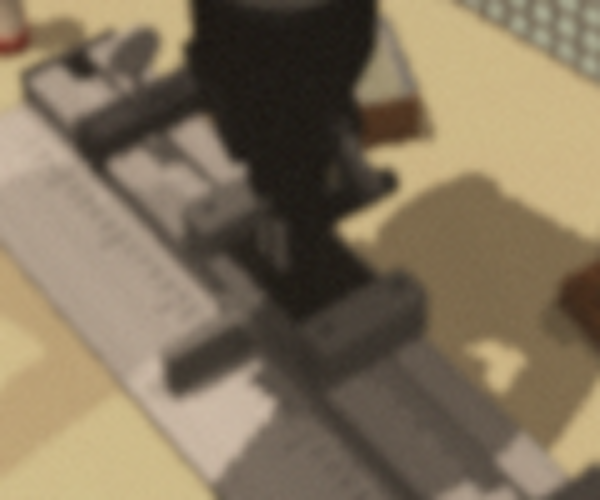

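The fingertip is in the well over the pad at about (280,275), with the shoulders at (220,210) and (370,320). Next I'll press.

{"method": "drive_tool", "body": {
  "rows": [
    [[0, 0, 0.002], 0],
    [[0, 0, 0.002], 0],
    [[0, 0, 0], 0],
    [[0, 0, 0], 0]
  ]
}}

```text
t: 3.65
tool_pos: [0.5879, 0.1757, 0.1181]
tool_rot: [0.128, 3.138, 0.0]
contact_force: [-1.7, 0.3, 5.2]
opening: 0.0001
grip_force: 2.9
```

{"method": "drive_tool", "body": {
  "rows": [
    [[0, 0, 0.002], 0],
    [[0, 0, 0.002], 0],
    [[0, 0, 0], 0],
    [[0, 0, 0], 0]
  ]
}}

```text
t: 4.05
tool_pos: [0.5879, 0.1759, 0.1149]
tool_rot: [0.128, 3.138, 0.0]
contact_force: [-4.3, -0.6, 9.9]
opening: 0.0001
grip_force: 5.0
```

{"method": "drive_tool", "body": {
  "rows": [
    [[0, 0.002, 0.0003], 0],
    [[0, 0.003, 0], 0],
    [[0, 0.004, 0], 0],
    [[0, 0.004, 0], 0],
    [[0, 0.004, 0], 0],
    [[0, 0.004, 0], 0],
    [[0, 0.004, 0], 0]
  ]
}}

```text
t: 4.75
tool_pos: [0.59, 0.201, 0.1147]
tool_rot: [0.128, 3.138, 0.001]
contact_force: [-4.7, -0.6, 9.1]
opening: -0.0002
grip_force: 5.0
```

{"method": "drive_tool", "body": {
  "rows": [
    [[0, 0.005, 0], 0],
    [[0, 0.005, 0], 0],
    [[0, 0.005, 0], 0],
    [[0, 0.005, 0], 0],
    [[0, 0.005, 0], 0],
    [[0, 0.004, 0], 0],
    [[0, 0.003, 0], 0],
    [[0, 0.002, 0], 0]
  ]
}}

```text
t: 5.55
tool_pos: [0.5927, 0.2351, 0.1148]
tool_rot: [0.128, 3.138, 0.001]
contact_force: [-4.3, -0.4, 10.2]
opening: 0.0001
grip_force: 5.0
```

```bash
python3 - <<'E'
from station import vision
import cv2
b=vision.get_image("scene")["image"][160:260,210:330]
cv2.imwrite("pics/c3.png",cv2.resize(b,None,fx=5,fy=5,interpolation=2))
E
```

```text
(no output)
```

View pics/c3.png

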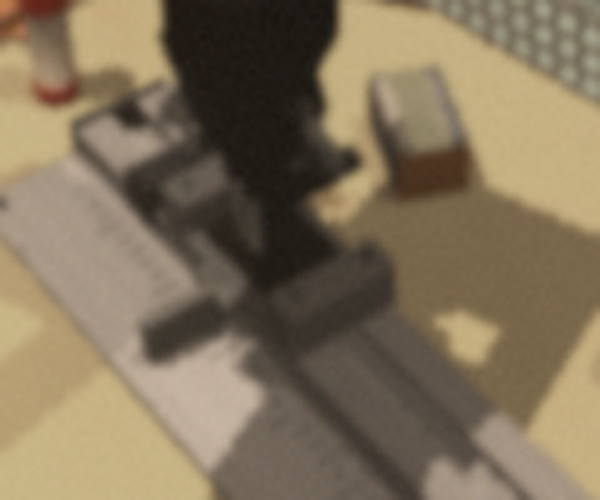

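The slide has followed the fingertip, and its left shoulder at (185,185) is now close to the flagged stop. I'll cover the last centimetre slowly and watch the force.

{"method": "drive_tool", "body": {
  "rows": [
    [[0, 0.002, 0], 0],
    [[0, 0.002, 0], 0],
    [[0, 0.002, 0], 0],
    [[0, 0.001, 0], 0],
    [[0, 0.001, 0], 0],
    [[0, 0, 0], 0]
  ]
}}

```text
t: 6.2
tool_pos: [0.5934, 0.243, 0.1149]
tool_rot: [0.128, 3.138, 0.002]
contact_force: [-4.7, 1.4, 9.3]
opening: -0.0001
grip_force: 5.0
```

{"method": "drive_tool", "body": {
  "rows": [
    [[0, 0.001, 0], 0],
    [[0, 0.001, 0], 0],
    [[0, 0.001, 0], 0],
    [[0, 0, 0], 0]
  ]
}}

```text
t: 6.6
tool_pos: [0.5935, 0.2445, 0.1144]
tool_rot: [-0.128, -3.139, 0.005]
contact_force: [-3.9, -6.2, 9.8]
opening: -0.0003
grip_force: 5.0
```

{"method": "drive_tool", "body": {
  "rows": [
    [[0, 0.001, 0], 0],
    [[0, 0.001, 0], 0],
    [[0, 0.001, 0], 0],
    [[0, 0, 0], 0]
  ]
}}

```text
t: 7.0
tool_pos: [0.5944, 0.247, 0.1147]
tool_rot: [0.128, 3.137, -0.006]
contact_force: [-2.2, -6.9, 11.0]
opening: 0.0001
grip_force: 5.0
```

The side force has levelled at about 7 N while the tip slips, after 69 mm of travel as predicted, so the slide is on the stop. Now straight up.

{"method": "drive_tool", "body": {
  "rows": [
    [[0, 0, -0.002], 0],
    [[0, 0, -0.002], 0],
    [[0, 0, -0.003], 0],
    [[0, 0, -0.005], 0],
    [[0, 0, -0.015], 0],
    [[0, 0, -0.03], 0],
    [[0, 0, -0.04], 0],
    [[0, 0, -0.04], 0],
    [[0, 0, -0.04], 0],
    [[0, 0, 0], 0]
  ]
}}

```text
t: 8.0
tool_pos: [0.5959, 0.2495, 0.2993]
tool_rot: [0.127, 3.125, 0.007]
contact_force: [1.1, -0.5, 1.1]
opening: 0.0001
grip_force: 0.0
```

{"method": "drive_tool", "body": {
  "rows": [
    [[0.03, -0.035, 0], 0],
    [[0.03, -0.035, 0], 0],
    [[0.03, -0.035, 0], 0],
    [[0.03, -0.035, 0], 0],
    [[0.02, -0.04, 0], 0],
    [[0.01, -0.045, 0], 0],
    [[0, -0.045, 0], 0],
    [[0, -0.04, 0], 0],
    [[0, 0, 0], 0],
    [[0, 0, 0], 0]
  ]
}}

```text
t: 9.0
tool_pos: [0.4183, -0.0487, 0.2897]
tool_rot: [0.132, 3.139, 0.001]
contact_force: [-0.2, -0.3, 0.3]
opening: -0.0002
grip_force: 0.0
```

```bash
python3 - <<'E'
from station import vision,ctrl
import cv2
b=vision.get_image("top")["image"][165:285,165:395]
cv2.imwrite("pics/t4.png",cv2.resize(b,None,fx=3.4,fy=3.4,interpolation=2))
print(ctrl.get_obs()["contact_force"])
E
```

```text
[-0.64469567 -0.23445177  0.5262944 ]
```

View pics/t4.png

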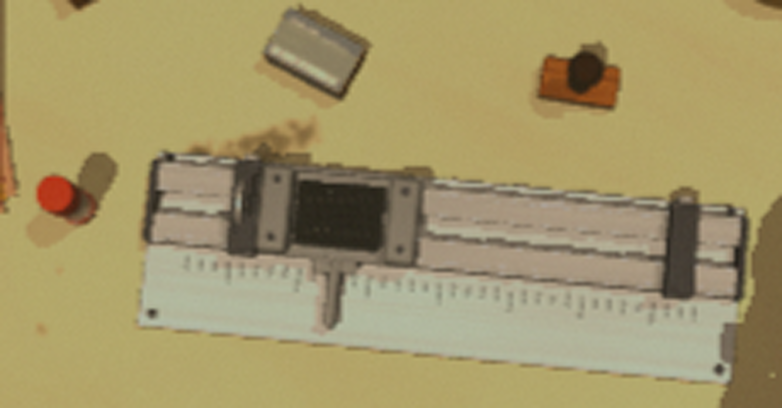

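The slide (pad centre about (340,213)) butts against the flagged stop at (243,208) with no visible gap. The carton, stamp and glue stick haven't moved. One number to check before I hand in.

```bash
python3 - <<'E'
from station import vision,ctrl
from h import *
T=vision.get_image("top")
g=cv2.cvtColor(T["image"],cv2.COLOR_BGR2GRAY)[213:245,250:282]
n,l,st,ce=cv2.connectedComponentsWithStats((g<50).astype(np.uint8));k=1+np.argmax(st[1:,4])
p=plane(T,ce[k]+[250,213],.047);print(st[k],p)
e=np.array([.0807,.9967]);print("travel",(p[:2]-[.5886,.1684])@e,"to stop",(np.array([.5984,.3007])-p[:2])@e)
E
```

```text
[  1   5  27  20 446] [0.59429388 0.23587546 0.047     ]
travel 0.06771228558239571 to stop 0.06494198441760432
```

```bash
python3 -c "
from station import ctrl
print(ctrl.finish_job())"
```

```text
the job is handed in; nothing more can be done
None
```

The slide is locked against the flagged stop on the left (centres measured 65 mm apart), the pad is released, the arm is clear, the glue stick, stamp and carton look unmoved, and the job was handed in after about 9 s.

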